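# Free the ratchet stay and shut the sewing box

### The job

The sewing box's lid is propped open by a toothed ratchet stay. With the fingertips, press the thumb tab of the pawl all the way down so that the pawl swings clear of the teeth, and only then push the lid down until it is fully shut. Do not force the lid against the pawl or lift it higher, and leave everything else on the table and in the box where it stands.

Things in the scene. Friction and masses are not known exactly. Their poses are not given: they have to be found in the camera images.
- sewbox: White plastic open-topped sewing box, fixed to the table, 170 (own x) x 240 (own y) x 115 mm high, walls 5 mm. Origin: centre of its underside. Own x points from the front wall to the hinge wall, y left seen from the front, z up. The steel ratchet stay (toothed arm and pawl) is outside its right wall (own -y).
- lid (a joint): Lid angle, rad: 0 = shut flat on the rim, grows as it opens; starts at 0.74 to 0.93. White plate 174 x 246 x 10 mm, hinged along the far (+x) rim. Stiff hinge: stays where left; 2 to 4 N at the front edge pushes it down. A steel toothed arm on its right side (arc round the hinge, 85 mm radius, three teeth) moves with it; with the pawl engaged the next tooth stops the lid at about 0.7.
- lid_push (a point): Point on the lid's outer face (upper when shut), midway across, 145 mm from the hinge axis, 31 mm from the free front edge; a good place to push. Moves with the lid; axes: x along the plate from front edge to hinge, y left, z out of the outer face. With the lid shut it is 126 mm above the table.
- lid_hinge (a point): Point on the lid's hinge axis, midway across the width, level with the box's rim (116 mm above the table), 85 mm along the box's own x from its centre. The hinge axis runs along the box's own y.
- pawl (a joint): Angle of the steel pawl, rad: 0 = its tip is in the teeth (as it starts), grows as the thumb tab is pressed down, 0.5 = end stop, tab fully down. The tip is clear of the teeth above 0.3. Stiff pivot: the pawl stays where it is left, no spring; pressing takes about 2 to 3 N at the tab.
- tab_top (a point): Centre of the upper face of the pawl's thumb tab: flat level steel plate 40 (box x) x 46 (box y) x 6 mm, outside the right wall near the front corner, 89 mm above the table at first. Moves with the pawl; its pivot pin (along box y) is 63 mm behind (box +x) and 24 mm below this point. Fully down it is about 33 mm lower, 4 mm farther forward, sloping 0.5 rad down to the front.
- spool: Wooden thread spool, 34 mm diameter, 45 mm high, standing on the table to the right of the box. Bystander. Origin: centre of its underside.
- box_spool: Wooden spool, 38 mm diameter, 50 mm high, standing inside the box. Bystander. Origin: centre of its underside.
- thimble: Steel thimble, 21 mm diameter, 24 mm high, standing on the table in front of the box. Bystander. Origin: centre of its underside.
- button_jar: Glass button jar with a steel screw lid, 56 mm diameter, 72 mm high, standing in front of the box. Bystander. Origin: centre of its underside.
- gauge: Flat green plastic measuring gauge with a slider, 150 x 40 x 8 mm, lying on the table. Bystander. Origin: centre of its underside.
- mug: Blue ceramic mug, 80 mm diameter, 90 mm high. Bystander. Origin: centre of its underside.
- pin_dish: Low white ceramic dish, 80 mm diameter, 18 mm high. Bystander. Origin: centre of its underside.

How it is judged:
On the way, in this order (a step that is already met when the one before it is completed fails the run):
1. the pawl is pressed clear of the teeth (joint above 0.3 rad) while the lid is still propped up (above 0.5 rad) (value of joint pawl above 0.3 rad and value of joint lid above 0.5 rad), for 0.2 s.
2. the lid is pushed down shut (below 0.05 rad) (value of joint lid below 0.05 rad), for 0.2 s.
At the end, for the whole second after the job is handed in: The lid is shut (within 0.05 rad) and at rest, and all seven bystanders are within 25 mm of where they stood (value of joint lid below 0.05 rad and velocity of joint lid between -0.05 and 0.05 rad/s and distance of each of spool, box_spool, thimble, button_jar, gauge, mug, pin_dish from where it was at the start of the episode below 0.025 m); the robot touches nothing.
It fails at once if the box or lid is pushed with over 25 N, or the lid goes below 0.5 rad, while the pawl is still in the teeth (pawl below 0.2 rad) (value of joint pawl below 0.2 rad and (value of joint lid below 0.5 rad or contact force between the fingers and sewbox above 25 N)).
It fails at once if the lid is lifted above 1.05 rad (value of joint lid above 1.05 rad).
It fails at once if a bystander is carried, knocked or pushed 25 mm or more (distance of any of spool, box_spool, thimble, button_jar, gauge, mug, pin_dish from where it was at the start of the episode above 0.025 m).
It also fails if it takes over 38 s, if anything falls off the work surface, if the arm or the gripper's body presses on something with over 40 N, if the wrist force passes 120 N, or if a joint passes its speed limit or range.

### The arm

A 6-joint arm with a two-finger parallel gripper is mounted at the origin on the work surface. World frame = base frame: x ahead of the robot, y to its left, z up, the work surface at z = 0. Lengths are in m, angles in rad, forces in N, time in s.
With the tool pointing down it reaches from about 0.25 to 0.775 m from the base axis. Payload 8.9 kg.
Tool frame: the origin (TCP) lies at the very end of the fingers, on their centre line; the grasp point (between the pads) lies grasp_offset behind it (grasp_offset is the distance from the TCP to the grasp point, in m); z points along the fingers, y is the direction in which the jaws open and shut (so a half turn about z gives the same grasp; the last joint's range is limited). The gripper opens to 85 mm and grips with 20 to 120 N. Pads are 22 mm wide; open, the fingers measure 114 mm over their backs; the gripper's body (76 mm by 85 mm) begins 54 mm behind the grasp point. The pads swing forward as they close: fully open they stand 13 mm farther back than shut.
Start: joints at [-1.253, 0.291, -0.153, 1.127, 0, 1.431], TCP at [0.232, -0.471, 0.231] pointing down, gripper open.
Joint ranges: [-2.52, 2.52], [-0.91, 1.74], [-1.3, 1.37], [-1.96, 2.02], [-1.52, 1.47], [-3.14, 3.14]. Speed limits (rad/s): [2.22, 2.22, 2.79, 3.14, 3.14, 3.14].

### API

Orientations are given as a 3x3 rotation matrix whose columns are the frame's x, y, z axes.
In Python, from station import * gives the robot as it stands.
- The arm moves only by the shell command python3 -m pendant 'ROWS' [FORCE]. ROWS is JSON, a list of rows, each an object with "slide": the shift along the tool's x, y, z in cm, a list of three; "angular": the turn, a rotation vector about the tool's x, y, z in degrees, a list of three; "gripper": the closure, from -1 (fully open) to 1 (shut), so that 0 is half open. In form: [{"slide": [dx, dy, dz], "angular": [ax, ay, az], "gripper": gripper}, ...]. A call has 1 to 20 rows; each row is the pose to reach, as a shift and turn from the pose measured when the call began, along the tool's axes at that moment; what a row does not reach only later rows make up. A row lasts 1/12 s, in which the tool goes at most 41.7 mm and 7.16 degrees, less where a joint would pass 70% of its speed; a pose out of reach is approached as far as the arm can. A call with a gripper value outside its range is refused whole. The fingers move at their own pace and stop on an object; FORCE is the grip in N (left out, the last holds). Time passes only in rows, so rows that repeat a pose let the fingers close. It gives the time, the measured TCP pose, the force and the opening at its end, in the units of the state.
- read_state(): the state, without advancing time (a new reading comes with each control period).
- read_camera(name): name is "scene" or "side" or "wrist"; returns a dict with "img" (480x640x3 uint8, red, green, blue), "z_map" (480x640 float32, m along the optical axis (not along the pixel's ray), 0 where there is no reading), "vfov" (degrees; the focal length in pixels is half the picture's height over the tangent of half this angle, whatever the lens; pixels are square), "cx", "cy" (the principal point, pixels), "eye" and "rotation" of the camera in the world; the wrist camera has in their place "tool_from_camera" (4x4, takes a point from camera to tool coordinates, whose origin is the TCP and whose axes are the flange's). Camera axes: x right, y up, looking along -z (the intrinsics and any distortion apply to the point x, -y, -z); pixel columns grow to the right and rows downward; lengths in m; the calibration is good to about 2 mm. A picture is of the moment at which its call begins: read the wrist's pose just before it.
- job_done(): hands the job in, once; it reports no verdict.
The state is a dict: "t": time; "joints": joint angles; "joint_vel": joint speeds; "effort": joint torques, N m; "position": TCP position; "eef_rot": TCP orientation; "contact_force": force on the tool from outside, world axes, zero at the start; "wrist_torque": the same for the moment, N m; "opening": opening from 0.0 (shut) to 1.0 (fully open).
Only numpy, scipy, OpenCV 4.12 (cv2) and the standard library are available. Lean on these libraries where they do the work, as an engineer would, in place of code of your own. Each camera call takes 0.05 s, during which the arm holds its last target.

## Working session

There is one attempt and no reset: what is moved stays moved. The work goes in short steps, Python scripts to look and compute and a shell command to move; the robot and the scene stay as the last step left them, time stands still between calls to the robot, and variables do not carry over. Pictures are saved under pics/ and viewed, and the job is handed in when it is done.

```bash
ls; mkdir -p pics
python3 - <<'E'
from station import *
import cv2,numpy as np
s=read_state()
print({k:np.round(v,3).tolist() for k,v in s.items()})
for n in ["scene","side"]:
    c=read_camera(n); cv2.imwrite(f"pics/{n}0.png",c["img"][:,:,::-1])
    print(n,c["vfov"],c["cx"],c["cy"],c["eye"],np.round(c["rotation"],3).tolist(),[k for k in c], (c["z_map"]>0).mean())
E
```

```text
pics
{'t': 0.0, 'joints': [-1.253, 0.291, -0.154, 1.127, 0.0, 1.432], 'joint_vel': [0.001, 0.001, -0.001, -0.0, 0.001, 0.0], 'effort': [0.001, -53.714, 33.137, 0.016, -0.0, 0.0], 'position': [0.231, -0.471, 0.231], 'eef_rot': [[0.897, 0.441, -0.0], [0.441, -0.897, 0.001], [0.0, -0.001, -1.0]], 'contact_force': [0.848, 0.372, -0.602], 'wrist_torque': [0.008, -0.019, 0.004], 'opening': 1.0}
scene 55.48801485702995 322.4495963182224 238.9211835409563 [ 0.92196964 -0.32493511  0.91968453] [[0.664, -0.638, 0.391], [0.748, 0.562, -0.353], [0.006, 0.527, 0.85]] ['img', 'z_map', 'vfov', 'cx', 'cy', 'eye', 'rotation'] 0.9958919270833333
side 46.99132834930733 320.73441704177685 240.2629396514624 [ 0.47959074 -1.12144186  0.82110398] [[0.997, 0.035, -0.067], [-0.075, 0.519, -0.851], [0.005, 0.854, 0.521]] ['img', 'z_map', 'vfov', 'cx', 'cy', 'eye', 'rotation'] 0.9957421875
```

View pics/scene0.png

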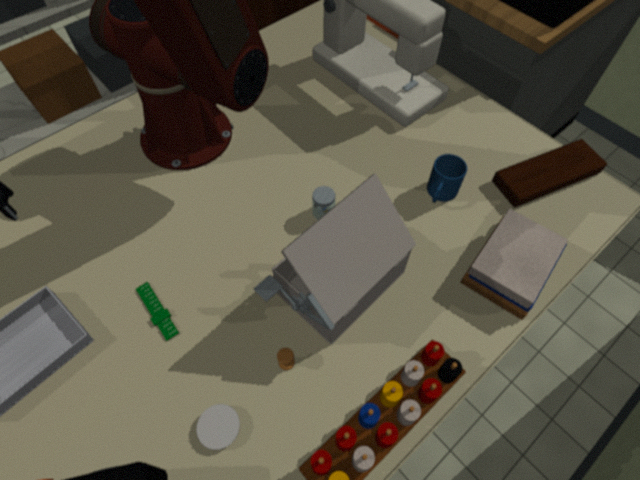

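View pics/side0.png

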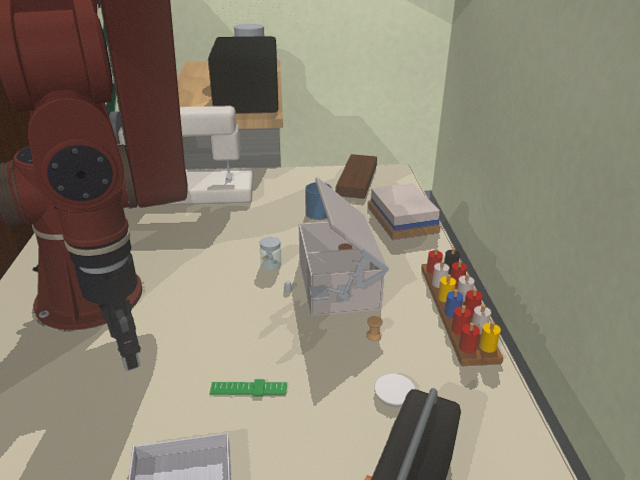

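The scene view shows the box at about (345,255), its lid open and the tab near (268,288). In the side view the box is at (345,265), the tab near (345,293), the spool at (374,328), the jar at (270,252) and the thimble near (288,288). I'll zoom in and get depth points.

```bash
cat > h.py <<'E'
from station import *
import cv2,numpy as np
def pts(c):
    f=240/np.tan(np.radians(c["vfov"])/2)
    v,u=np.mgrid[0:480,0:640]; z=c["z_map"].astype(float)
    P=np.stack([(u-c["cx"])/f*z,-(v-c["cy"])/f*z,-z],-1)
    W=P@np.array(c["rotation"]).T+np.array(c["eye"]); W[z==0]=np.nan
    return W
E
python3 - <<'E'
from h import *
S={}
for n,(r0,r1,c0,c1) in {"side":(160,350,250,410),"scene":(165,375,230,430)}.items():
    c=read_camera(n); W=pts(c); np.savez(f"{n}.npz",W=W,img=c["img"])
    cr=c["img"][r0:r1,c0:c1,::-1]; cv2.imwrite(f"pics/{n}_z.png",cv2.resize(cr,None,fx=3,fy=2.85 if 0 else 3,interpolation=cv2.INTER_CUBIC)[:600])
    print(n, "table z near", [np.round(W[r,q],3).tolist() for r,q in ([(350,330),(330,430-20)] if n=="side" else [(380,120),(250,200)])])
E
```

```text
side table z near [[0.57, -0.234, 0.001], [0.757, -0.18, -0.001]]
scene table z near [[0.48, -0.463, -0.0], [0.333, -0.177, -0.001]]
```

View pics/side_z.png

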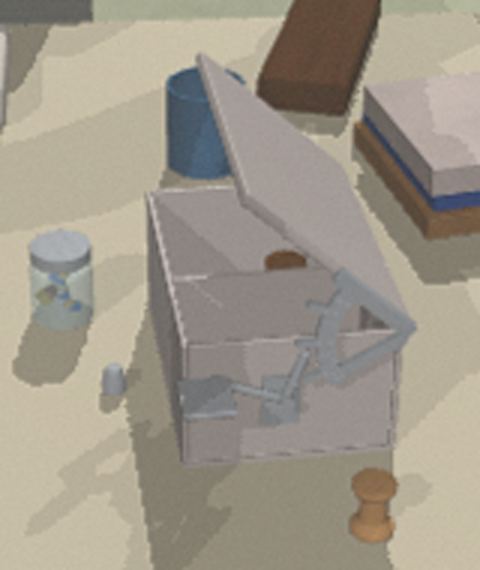

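View pics/scene_z.png

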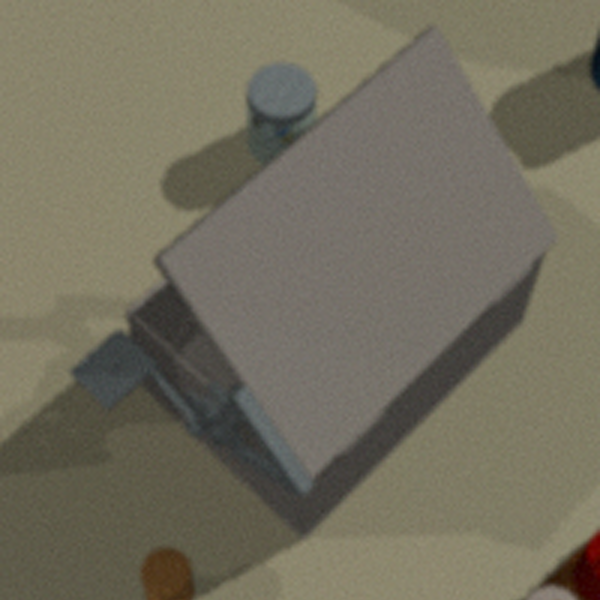

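Side crop: the tab spans about (180–235, 380–412), which is full-image (319,291). The base edge of the right wall runs from (312,314) to (381,309). Scene crop: the tab centre is at about (112,370), which is full-image (267,288). The thimble is in front of the box.

Run:
```python
from h import *
sd=np.load("side.npz");sc=np.load("scene.npz")
Ws,Wc=sd["W"],sc["W"]
# right wall plane: side points with z 0.02-0.1 
def line(W,zlo,zhi,xr,yr):
    m=(W[...,2]>zlo)&(W[...,2]<zhi)&(W[...,0]>xr[0])&(W[...,0]<xr[1])&(W[...,1]>yr[0])&(W[...,1]<yr[1]); return m
print("corners", Ws[313,313],Ws[308,380],Ws[291,319],Wc[288,267])
# Lid outer plane from scene: region centre
m=np.zeros((480,640),bool)
poly=np.array([[372,182],[408,242],[335,318],[295,255]])
mm=np.zeros((480,640),np.uint8); cv2.fillPoly(mm,[poly],1)
P=Wc[mm>0]; P=P[~np.isnan(P).any(1)]
c=P.mean(0); U,_S,V=np.linalg.svd(P-c,full_matrices=False); n=V[2]*np.sign(V[2][2])
print("lid plane",c,n,"rms",_S[2]/len(P)**.5,"angle",np.arccos(n[2]),"az of -horizontal",np.degrees(np.arctan2(-n[1],-n[0])))
res=((Wc-c)@n)
m2=np.abs(res)<0.004
mm2=np.zeros((480,640),np.uint8); mm2[m2]=1; mm2[:,:260]=0
k,l,st,ce=cv2.connectedComponentsWithStats(mm2); i=l[240,350]; Q=Wc[l==i]
# lid outline
cn,_=cv2.findContours((l==i).astype(np.uint8),cv2.RETR_EXTERNAL,cv2.CHAIN_APPROX_NONE)
h=n*1; ux=np.array([n[0],n[1],0])/np.hypot(n[0],n[1]); 
# box x: from front to hinge ; outer normal tilts toward ... print
ax=np.array([-n[1],n[0],0])/np.hypot(n[0],n[1]); along=np.cross(ax,n)
for v in (ax,along): q=(Q-c)@v; print(v,np.percentile(q,[0.5,99.5]),np.ptp(np.percentile(q,[.5,99.5])))
# right wall from side
pm=np.zeros((480,640),np.uint8); cv2.fillPoly(pm,[np.array([[332,303],[375,300],[375,306],[332,310]])],1)
P=Ws[pm>0];P=P[~np.isnan(P).any(1)];c2=P.mean(0);V=np.linalg.svd(P-c2,full_matrices=False)[2];print("wall",c2,V[2],np.degrees(np.arctan2(V[2][1],V[2][0])))
# tab
for W,(r0,r1,q0,q1),nm in ((Ws,(283,300,308,332),"side"),(Wc,(275,302,250,285),"scene")):
    B=W[r0:r1,q0:q1].reshape(-1,3); B=B[(np.abs(B[:,2]-.088)<.006)]
    print(nm,len(B),B.mean(0),B.min(0),B.max(0)); np.save("tab_"+nm,B)
```

```text
corners [ 0.54134248 -0.11532219  0.00855436] [ 0.70169666 -0.09974032  0.00218039] [ 0.55349964 -0.13705678  0.08750405] [ 0.55292277 -0.14022054  0.08815533]
lid plane [0.63785151 0.00857238 0.18251985] [0.68323651 0.04873111 0.72856925] rms 0.00122065519497872 angle 0.7545654718685518 az of -horizontal -175.92034891082858
[-0.07114319  0.99746611  0.        ] [-0.12409303  0.12684979] 0.2509428265277006
[ 0.72672314  0.05183274 -0.68497215] [-0.0870988   0.08514589] 0.17224468692368775
wall [ 0.63579156 -0.10578211  0.02005376] [ 0.06818716 -0.99532077 -0.06846219] -86.080920281455
side 308 [ 0.55304774 -0.13493475  0.08719435] [ 0.53128581 -0.16545937  0.08233098] [ 0.58282111 -0.10748211  0.09301792]
scene 458 [ 0.55291307 -0.13601846  0.08773471] [ 0.53109226 -0.16105067  0.0821931 ] [ 0.58041596 -0.10925339  0.09380807]
```

The tab centre comes out at about (0.553, −0.136, 0.088) in both views, and z agrees with the stated 0.089. Lid angle is about 0.755 and box yaw about 4°. The lid plate measures 251 x 172 mm, close to the stated 246 x 174. Next I'll check the tool constants and compute the approach pose.

```bash
cat >> h.py <<'E'
from scipy.spatial.transform import Rotation as R
YAW=np.radians(4.0)
BX=np.array([np.cos(YAW),np.sin(YAW),0]);BY=np.array([-np.sin(YAW),np.cos(YAW),0])
def rot(fx,fy,yaw=YAW):
    "tool pointing down, tool x along box x; top leaned fx deg toward box -x and fy deg toward box -y"
    z=np.array([np.tan(np.radians(fx)),np.tan(np.radians(fy)),-1]);z=z/np.linalg.norm(z)
    x=np.array([1,0,0])-z[0]*z;x/=np.linalg.norm(x)
    M=np.stack([x,np.cross(z,x),z],1)
    return R.from_euler('z',yaw).as_matrix()@M
def rel(p,Rt,s=None):
    s=s or read_state(); A=np.array(s["eef_rot"])
    d=A.T@(np.array(p)-s["position"])*100
    a=R.from_matrix(A.T@Rt).as_rotvec(degrees=True)
    print("slide",np.round(d,2),"|%.1f cm|"%np.linalg.norm(d),"angular",np.round(a,1),"|%.0f deg|"%np.linalg.norm(a))
E
python3 - <<'E'
import station
from h import *
print([k for k in dir(station) if not k.startswith('_')], getattr(station,'grasp_offset',None))
tab=np.array([.553,-.136,.089])
p=tab-.007*BX-.004*BY
print(p)
rel(p+[0,0,.06]-.03*BX,rot(20,10))
c=np.array([0.63785151,0.00857238,0.18251985])
al=np.array([0.7267,0.0518,-0.685])
n=np.array([.683,.0487,.7286])
print("hinge on outer face",c+al*.0858,"minus 10n",c+al*.0858-.01*n, "front edge", c-al*.087)
# bystanders vs heights: thimble, spool, jar seen in side
Ws=np.load("side.npz")["W"]
for nm,(r,q) in dict(thimble=(284,287),jar=(241,270),spool=(321,374),gauge=(387,259),mug=(190,312)).items(): print(nm,np.round(Ws[r,q],3))
E
```

```text
['PlanningError', 'grasp_offset', 'job_done', 'read_camera', 'read_state'] 0.0187
[ 0.54629608 -0.14047855  0.089     ]
slide [ 40.05 -16.9    8.21] |44.2 cm| angular [ 5.9 21.4 23.6] |32 deg|
hinge on outer face [0.70020237 0.01301682 0.12374685] minus 10n [0.69337237 0.01252982 0.11646085] front edge [0.57462861 0.00406578 0.24211485]
thimble [ 0.484 -0.013  0.021]
jar [0.444 0.111 0.071]
spool [ 0.67  -0.193  0.041]
gauge [ 0.421 -0.338  0.009]
mug [0.572 0.415 0.065]
```

```bash
python3 -m pendant '[{"slide":[10,-4.2,1],"angular":[1.5,5.5,6],"gripper":1},{"slide":[20,-8.5,3],"angular":[3,11,12],"gripper":1},{"slide":[30,-12.5,5],"angular":[4.5,16,18],"gripper":1},{"slide":[40,-17,8.2],"angular":[6,21.4,23.6],"gripper":1},{"slide":[40,-17,8.2],"angular":[6,21.4,23.6],"gripper":1},{"slide":[40,-17,8.2],"angular":[6,21.4,23.6],"gripper":1},{"slide":[40,-17,8.2],"angular":[6,21.4,23.6],"gripper":1},{"slide":[40,-17,8.2],"angular":[6,21.4,23.6],"gripper":1},{"slide":[40,-17,8.2],"angular":[6,21.4,23.6],"gripper":1},{"slide":[40,-17,8.2],"angular":[6,21.4,23.6],"gripper":1},{"slide":[40,-17,8.2],"angular":[6,21.4,23.6],"gripper":1},{"slide":[40,-17,8.2],"angular":[6,21.4,23.6],"gripper":1},{"slide":[40,-17,8.2],"angular":[6,21.4,23.6],"gripper":1},{"slide":[40,-17,8.2],"angular":[6,21.4,23.6],"gripper":1},{"slide":[40,-17,8.2],"angular":[6,21.4,23.6],"gripper":1},{"slide":[40,-17,8.2],"angular":[6,21.4,23.6],"gripper":1}]'
python3 - <<'E'
from h import *
s=read_state(); print(s["position"],s["opening"],np.round(s["joints"],2),s["contact_force"])
p=np.array([.5463,-.1405,.089])
rel(p+[0,0,.008],rot(20,10)); rel(p+[0,0,-.04]-.006*BX,rot(20,10))
c=read_camera("scene");cv2.imwrite("pics/scene1.png",c["img"][:,:,::-1])
c=read_camera("side");cv2.imwrite("pics/side1.png",cv2.resize(c["img"][160:360,210:420,::-1],None,fx=2.8,fy=2.8))
E
```

```text
t: 1.53
position: [0.5151, -0.1431, 0.1494]
eef_rot: [[0.943, 0.067, 0.326], [0.005, -0.982, 0.187], [0.333, -0.175, -0.927]]
contact_force: [0.7, -0.9, 0.4]
opening: -0.003
[ 0.51514614 -0.14308039  0.14935551] -0.0033949269384824727 [-0.62  0.23 -0.55  0.63  0.35  2.51] [ 0.73031626 -0.90431428  0.43811611]
slide [1.2  0.87 5.92] |6.1 cm| angular [-0.  -0.  -0.1] |0 deg|
slide [-0.97  1.71 10.16] |10.3 cm| angular [-0.  -0.  -0.1] |0 deg|
```

View pics/side1.png

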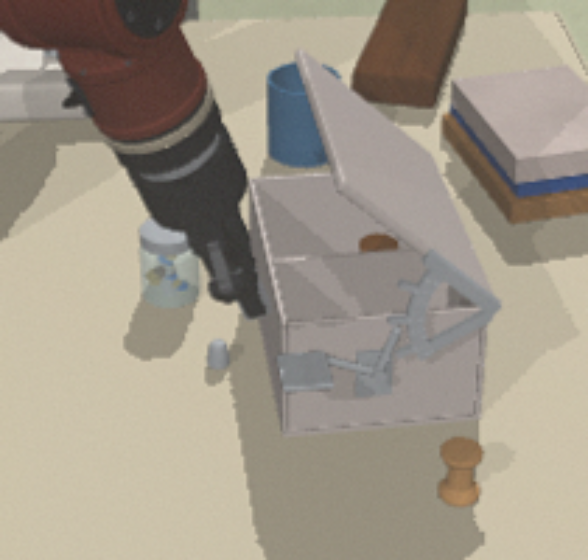

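View pics/scene1.png

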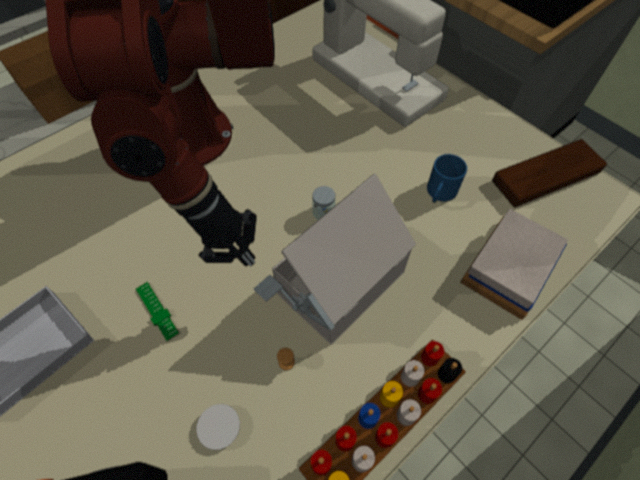

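Side view: the fingertips, at crop (255,310), are up and forward of the tab at crop (305,370). The gripper body is clear of the lid, and the bystanders haven't moved. Next I press the tab.

```bash
python3 -m pendant '[{"slide":[1.2,0.9,3],"angular":[0,0,0],"gripper":1},{"slide":[1.2,0.9,5],"angular":[0,0,0],"gripper":1},{"slide":[1.2,0.9,5.9],"angular":[0,0,0],"gripper":1},{"slide":[1.0,1.0,6.4],"angular":[0,0,0],"gripper":1},{"slide":[0.7,1.1,6.9],"angular":[0,0,0],"gripper":1},{"slide":[0.4,1.2,7.4],"angular":[0,0,0],"gripper":1},{"slide":[0.2,1.25,7.9],"angular":[0,0,0],"gripper":1},{"slide":[0,1.3,8.3],"angular":[0,0,0],"gripper":1}]'
python3 - <<'E'
from h import *
p=np.array([.5463,-.1405,.089])
rel(p+[0,0,-.04]-.004*BX,rot(20,10))
E
```

```text
t: 2.3
position: [0.5429, -0.1406, 0.0701]
eef_rot: [[0.943, 0.067, 0.326], [0.005, -0.982, 0.186], [0.333, -0.174, -0.927]]
contact_force: [-1.0, -1.1, 2.0]
opening: -0.003
slide [-0.76  0.38  1.93] |2.1 cm| angular [ 0.  -0.1 -0.1] |0 deg|
```

```bash
python3 -m pendant '[{"slide":[-0.2,0.1,0.5],"angular":[0,0,0],"gripper":1},{"slide":[-0.4,0.2,0.9],"angular":[0,0,0],"gripper":1},{"slide":[-0.5,0.3,1.3],"angular":[0,0,0],"gripper":1},{"slide":[-0.6,0.3,1.5],"angular":[0,0,0],"gripper":1},{"slide":[-0.6,0.3,1.5],"angular":[0,0,0],"gripper":1}]'
python3 - <<'E'
from h import *
c=read_camera("side");cv2.imwrite("pics/side2.png",cv2.resize(c["img"][160:360,210:420,::-1],None,fx=2.8,fy=2.8))
E
```

```text
t: 2.72
position: [0.5432, -0.1411, 0.0543]
eef_rot: [[0.942, 0.067, 0.328], [0.005, -0.983, 0.186], [0.335, -0.173, -0.926]]
contact_force: [-4.7, 0.5, 13.3]
opening: 0.001
```

View pics/side2.png

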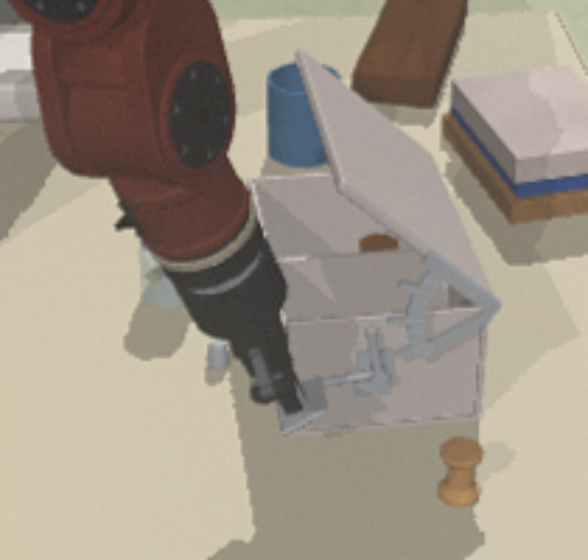

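The force rose to 13 N after about 35 mm of travel, so the pawl is on its end stop. In the side view the pawl stands upright at crop (373,350), clear of the toothed arm at (410,320), and the lid is still propped. Next I retreat and go over the lid.

```bash
python3 -m pendant '[{"slide":[-0.1,0,-3],"angular":[0,0,0],"gripper":1},{"slide":[-0.3,0,-7],"angular":[0,0,0],"gripper":1},{"slide":[-0.5,0,-10],"angular":[0,0,0],"gripper":1},{"slide":[-0.5,0,-10],"angular":[0,0,0],"gripper":1}]'
python3 - <<'E'
from h import *
rel([.50,-.13,.33],rot(0,0)); rel([.575,.005,.33],rot(0,0))
c=read_camera("side");cv2.imwrite("pics/side3.png",cv2.resize(c["img"][160:360,210:420,::-1],None,fx=2.8,fy=2.8))
c=read_camera("scene");W=pts(c)
mm=np.zeros((480,640),np.uint8); cv2.fillPoly(mm,[np.array([[372,182],[408,242],[335,318],[295,255]])],1)
P=W[mm>0];P=P[~np.isnan(P).any(1)];n=np.linalg.svd(P-P.mean(0),full_matrices=False)[2][2];print("lid",np.arccos(abs(n[2])))
B=W[275:302,250:285].reshape(-1,3);print("z hist in tab area",np.histogram(B[:,2],[-.01,.02,.04,.05,.06,.07,.08,.1,.2])[0])
E
```

```text
t: 3.1
position: [0.5067, -0.1621, 0.1501]
eef_rot: [[0.941, 0.067, 0.333], [0.006, -0.983, 0.182], [0.34, -0.169, -0.925]]
contact_force: [0.5, -1.4, 1.1]
opening: -0.002
slide [  5.5   -6.24 -16.29] |18.3 cm| angular [ -9.6 -20.1  -1.8] |22 deg|
slide [ 12.64 -19.01 -11.34] |25.5 cm| angular [ -9.6 -20.1  -1.8] |22 deg|
lid 0.7541643135581593
z hist in tab area [494   0  64 162 128  20  40  33]
```

View pics/side3.png

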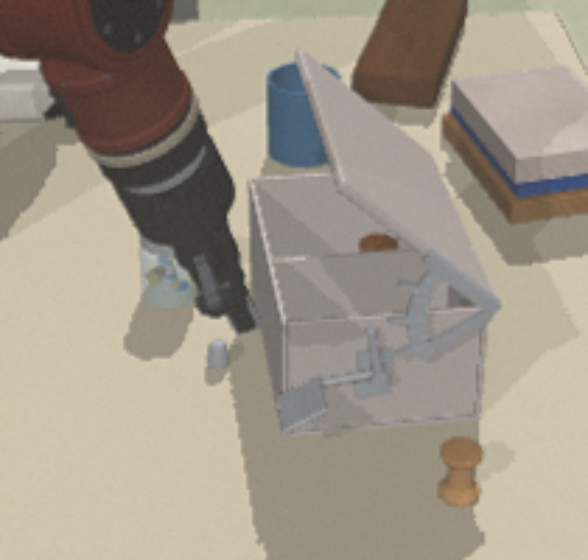

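The tab stayed down, sloping forward with z spread from 0.045 to 0.07 as expected. The pawl is clear and the lid is unmoved at 0.754. Moving over the lid, tool vertical.

```bash
python3 -m pendant '[{"slide":[1.5,-1.5,-4],"angular":[-2,-5,0],"gripper":1},{"slide":[3,-3,-8],"angular":[-5,-10,-1],"gripper":1},{"slide":[4.2,-4.5,-12],"angular":[-7,-15,-1.4],"gripper":1},{"slide":[5.5,-6.2,-16.3],"angular":[-9.6,-20.1,-1.8],"gripper":1},{"slide":[5.5,-6.2,-16.3],"angular":[-9.6,-20.1,-1.8],"gripper":1},{"slide":[7.8,-10.5,-14.6],"angular":[-9.6,-20.1,-1.8],"gripper":1},{"slide":[10.2,-14.8,-13],"angular":[-9.6,-20.1,-1.8],"gripper":1},{"slide":[12.6,-19,-11.3],"angular":[-9.6,-20.1,-1.8],"gripper":1},{"slide":[12.6,-19,-11.3],"angular":[-9.6,-20.1,-1.8],"gripper":1},{"slide":[12.6,-19,-11.3],"angular":[-9.6,-20.1,-1.8],"gripper":1}]'
python3 - <<'E'
from h import *
H=np.array([.6934,.0125,.1165]);Z=np.array([0,0,1.])
s=read_state();A=np.array(s["eef_rot"])
for th in [.754,.65,.55,.45,.35,.25,.15,.08,0]:
    p=H+.148*(-BX*np.cos(th)+Z*np.sin(th))+.010*(BX*np.sin(th)+Z*np.cos(th))+.011*BX-.003*BY*0
    print(th,np.round(p,3),np.round(A.T@(p-s["position"])*100,2))
rel([.59,.005,.2],rot(0,0))
E
```

```text
t: 4.03
position: [0.5767, 0.0109, 0.3234]
eef_rot: [[0.997, 0.075, -0.005], [0.075, -0.997, 0.004], [-0.005, -0.005, -1.0]]
contact_force: [-0.1, -1.1, -0.7]
opening: -0.002
0.754 [0.604 0.006 0.225] [2.69 0.72 9.82]
0.65 [0.593 0.005 0.214] [ 1.62  0.72 10.93]
0.55 [0.584 0.005 0.202] [ 0.71  0.72 12.1 ]
0.45 [0.576 0.004 0.19 ] [-0.08  0.72 13.35]
0.35 [0.569 0.004 0.177] [-0.74  0.72 14.68]
0.25 [0.564 0.003 0.163] [-1.27  0.73 16.06]
0.15 [0.56  0.003 0.149] [-1.65  0.73 17.5 ]
0.08 [0.558 0.003 0.138] [-1.84  0.73 18.52]
0 [0.557 0.003 0.126] [-1.96  0.74 19.7 ]
slide [ 1.34  0.75 12.33] |12.4 cm| angular [-0.3  0.3  0.3] |0 deg|
```

Now I push the lid down along the arc, easing in slowly at first.

```bash
python3 -m pendant '[{"slide":[2.7,0.7,3],"angular":[0,0,0],"gripper":1},{"slide":[2.7,0.7,6.5],"angular":[0,0,0],"gripper":1},{"slide":[2.7,0.7,9],"angular":[0,0,0],"gripper":1},{"slide":[2.7,0.7,9.8],"angular":[0,0,0],"gripper":1},{"slide":[2.2,0.7,10.4],"angular":[0,0,0],"gripper":1},{"slide":[1.6,0.7,10.9],"angular":[0,0,0],"gripper":1},{"slide":[1.2,0.7,11.5],"angular":[0,0,0],"gripper":1},{"slide":[1.2,0.7,11.5],"angular":[0,0,0],"gripper":1}]'
python3 - <<'E'
from h import *
c=read_camera("side");cv2.imwrite("pics/side4.png",cv2.resize(c["img"][160:360,210:420,::-1],None,fx=2.8,fy=2.8))
H=np.array([.6934,.0125,.1165]);Z=np.array([0,0,1.])
s=read_state();A=np.array(s["eef_rot"])
for th in [.5,.4,.3,.2,.1,0,-.03]:
    p=H+.148*(-BX*np.cos(th)+Z*np.sin(th))+.010*(BX*np.sin(th)+Z*np.cos(th))+.011*BX
    print(th,np.round(p,3),np.round(A.T@(p-s["position"])*100,2))
E
```

```text
t: 4.7
position: [0.5877, 0.0053, 0.2076]
eef_rot: [[0.997, 0.074, -0.006], [0.074, -0.997, 0.004], [-0.006, -0.005, -1.0]]
contact_force: [0.3, -0.7, 0.0]
opening: -0.002
0.5 [0.58  0.005 0.196] [-0.85  0.02  1.2 ]
0.4 [0.572 0.004 0.183] [-1.58  0.02  2.49]
0.3 [0.566 0.004 0.17 ] [-2.17  0.02  3.85]
0.2 [0.562 0.003 0.156] [-2.63  0.03  5.26]
0.1 [0.558 0.003 0.141] [-2.94  0.03  6.71]
0 [0.557 0.003 0.126] [-3.1   0.04  8.18]
-0.03 [0.557 0.003 0.122] [-3.13  0.04  8.63]
```

View pics/side4.png

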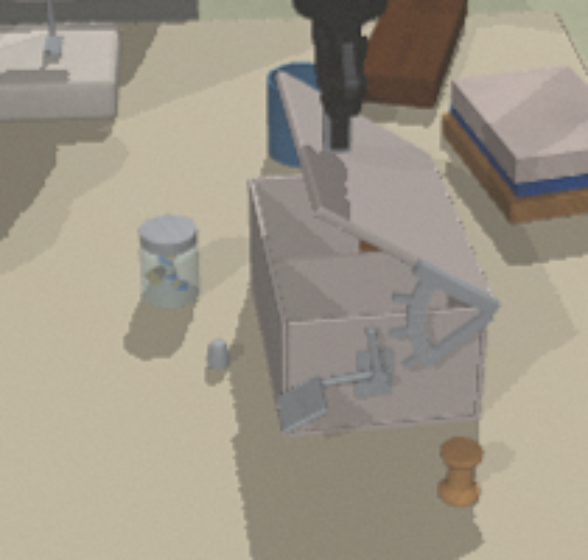

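The lid has come down to about 0.6 with little force. The toothed arm passes clear of the pawl and the fingers are on the lid. Continuing.

```bash
python3 -m pendant '[{"slide":[-0.4,0,0.6],"angular":[0,0,0],"gripper":1},{"slide":[-0.85,0,1.2],"angular":[0,0,0],"gripper":1},{"slide":[-1.2,0,1.85],"angular":[0,0,0],"gripper":1},{"slide":[-1.6,0,2.5],"angular":[0,0,0],"gripper":1},{"slide":[-1.9,0,3.2],"angular":[0,0,0],"gripper":1},{"slide":[-2.2,0,3.85],"angular":[0,0,0],"gripper":1},{"slide":[-2.4,0,4.5],"angular":[0,0,0],"gripper":1},{"slide":[-2.6,0,5.3],"angular":[0,0,0],"gripper":1},{"slide":[-2.8,0,6],"angular":[0,0,0],"gripper":1},{"slide":[-2.9,0,6.7],"angular":[0,0,0],"gripper":1},{"slide":[-3,0,7.2],"angular":[0,0,0],"gripper":1},{"slide":[-3.1,0,7.7],"angular":[0,0,0],"gripper":1},{"slide":[-3.1,0,7.9],"angular":[0,0,0],"gripper":1},{"slide":[-3.1,0,8.1],"angular":[0,0,0],"gripper":1},{"slide":[-3.1,0,8.1],"angular":[0,0,0],"gripper":1}]'
```

```text
t: 6.0
position: [0.5566, 0.0034, 0.127]
eef_rot: [[0.997, 0.074, -0.006], [0.074, -0.997, 0.004], [-0.006, -0.005, -1.0]]
contact_force: [1.5, 0.2, 0.2]
opening: 0.0
```

```bash
python3 -m pendant '[{"slide":[0,0,0.15],"angular":[0,0,0],"gripper":1},{"slide":[0,0,0.3],"angular":[0,0,0],"gripper":1},{"slide":[0,0,0.3],"angular":[0,0,0],"gripper":1},{"slide":[0,0,0.3],"angular":[0,0,0],"gripper":1}]'
```

```text
t: 6.33
position: [0.5568, 0.0034, 0.1253]
eef_rot: [[0.997, 0.075, -0.005], [0.075, -0.997, 0.004], [-0.005, -0.004, -1.0]]
contact_force: [-4.8, -0.6, 15.1]
opening: 0.004
```

A firm stop at 15 N with the tip at z = 0.125, where a shut lid's face should be (0.126). I'll hold briefly, retreat straight up, and check.

```bash
python3 -m pendant '[{"slide":[0,0,0.1],"angular":[0,0,0],"gripper":1},{"slide":[0,0,0.1],"angular":[0,0,0],"gripper":1},{"slide":[0,0,0],"angular":[0,0,0],"gripper":1},{"slide":[0,0,-3],"angular":[0,0,0],"gripper":1},{"slide":[0,0,-7],"angular":[0,0,0],"gripper":1},{"slide":[0,0,-11],"angular":[0,0,0],"gripper":1},{"slide":[-5,0,-15],"angular":[0,0,0],"gripper":1},{"slide":[-10,0,-16],"angular":[0,0,0],"gripper":1},{"slide":[-10,0,-16],"angular":[0,0,0],"gripper":1},{"slide":[-10,0,-16],"angular":[0,0,0],"gripper":1},{"slide":[-10,0,-16],"angular":[0,0,0],"gripper":1}]'
python3 - <<'E'
from h import *
c=read_camera("side");cv2.imwrite("pics/side5.png",c["img"][:,:,::-1])
Ws=np.load("side.npz")["W"];W=pts(c)
for nm,(r,q) in dict(thimble=(284,287),jar=(241,270),spool=(321,374),gauge=(387,259),mug=(200,312)).items(): print(nm,np.round(Ws[r,q],3),np.round(W[r,q],3))
c=read_camera("scene");W=pts(c);cv2.imwrite("pics/scene5.png",c["img"][:,:,::-1])
H=np.array([.6934,.0125,0]);d=W-H
a=-(d@BX);b=d@BY
m=(a>.1)&(a<.165)&(abs(b)<.11)&(W[...,2]>.05)&(W[...,2]<.2)
P=W[m];print(len(P),np.percentile(P[:,2],[5,50,95]))
m=(a>.01)&(a<.165)&(abs(b)<.11)&(W[...,2]>.10)&(W[...,2]<.15)
P=W[m];k=np.polyfit(-(P-H)@BX*-1,P[:,2],1);print("slope vs box x",k)
E
```

```text
t: 7.25
position: [0.4576, -0.0048, 0.287]
eef_rot: [[0.997, 0.074, -0.003], [0.074, -0.997, 0.004], [-0.002, -0.004, -1.0]]
contact_force: [1.0, -0.1, -0.1]
opening: 0.004
thimble [ 0.484 -0.013  0.021] [ 0.484 -0.011  0.019]
jar [0.444 0.111 0.071] [0.444 0.115 0.069]
spool [ 0.67  -0.193  0.041] [ 0.67  -0.195  0.043]
gauge [ 0.421 -0.338  0.009] [ 0.421 -0.335  0.006]
mug [0.568 0.352 0.063] [0.568 0.345 0.066]
2913 [0.12221781 0.1245805  0.12685177]
slope vs box x [0.00041248 0.12458622]
```

View pics/side5.png

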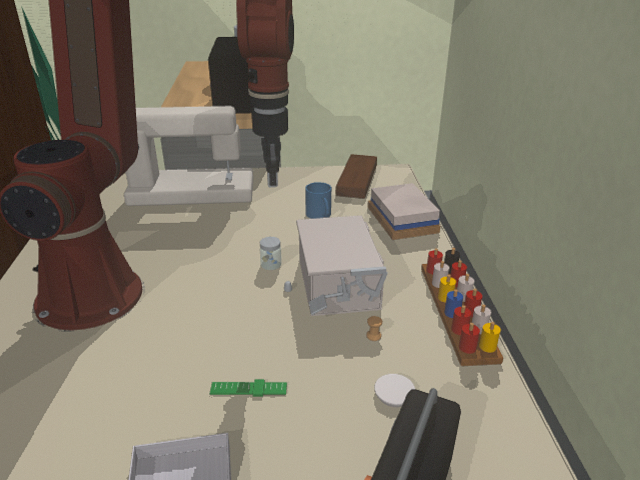

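View pics/scene5.png

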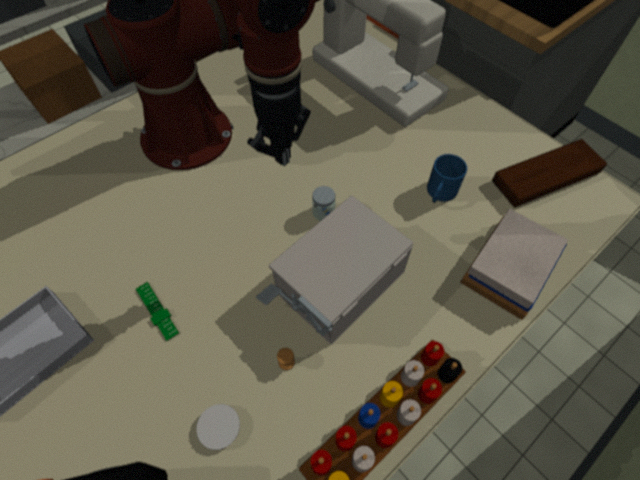

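Both views show the lid flat and shut, with the box at about (340,260) in each. The lid slope measures 0.0004, the visible bystanders are where they were, and the arm is clear of everything. Handing in.

```bash
python3 -c "
from station import *
print(job_done())"
```

```text
the job is handed in; nothing more can be done
None
```

The lid is shut and the job is handed in, at about 7.3 s on the robot's clock. The hand-in gave no verdict.

- **Pawl:** I pressed the thumb tab with the closed fingertips until it stopped at 13 N, after about 35 mm of travel. The side view showed the tab sloping down and staying there, with the pawl clear of the teeth. The lid had not moved (0.754 rad).
- **Lid:** I then pushed it down along its arc near the push point. Force readings between moves were near zero until the firm stop at 15 N, with the fingertips at z = 0.125 m. I backed the arm off afterwards.
- **Final check:** The lid measures flat, with a slope of 0.0004 and its top at 0.1246 m. That is within 2 mm of the stated 0.126 m, about the calibration error. The wrist force is about 1 N, and the arm is clear of everything.
- **Bystanders:** The thimble, jar, spool, gauge and mug show no movement beyond about 7 mm of depth noise at fixed pixels. The pin dish looks unmoved in both pictures, but I did not measure it. The spool inside the box can't be seen under the shut lid, and nothing touched it.

No check failed or disagreed.

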